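Load the light-curing station

TASK

Push the blue case pan across the grey deck and down the lane between the two yellow guide rails until it is up against the black end stop, touching neither rail with the pan or the robot. Then press the green start button on the curing unit fully down and let it go. Only push the pan: never lift or tip it, don't press the button before the pan is home, and leave the bottle, the glass and the plaster die where they stand.

Things in the scene. Friction and masses are not known exactly. Their poses are not given: they have to be found in the camera images.
- station: Fixed curing station. Origin at bench level; x points down the lane, y to the lane's left, z up. Grey deck 8 mm thick, x = -225 to +105 mm, 200 mm wide; open apron at x below -60 mm. Black end stop: face at x = +100 mm, 110 mm wide, top 28 mm above the bench. Behind it the white curing unit, x = 112 to 212 mm, 170 mm wide, 100 mm tall.
- rail_left: Yellow guide rail at the lane's left, fixed to the deck: 160 mm long, 8 mm thick, 16 mm high (top 24 mm above the bench). Origin at the centre of its underside, at station x = 20, y = +64 mm. The clear lane is 120 mm wide and runs from station x = -60 to +100 mm.
- rail_right: The same rail on the lane's right, at x = 20, y = -64 mm of the station.
- pan: Loose blue open-topped case pan holding a plaster dental model: 110 mm long (its x), 92 mm wide (its y), 50 mm high, walls 3 mm, 0.25 to 0.5 kg; 14 mm of room to each rail. Origin at the centre of its underside, on the deck 8 mm above the bench; z up. Its x points roughly down the lane; it starts askew and off line on the apron, short of the rails.
- dock (a point): Point on the deck where the centre of the pan's underside lies when the pan touches the end stop: station x = 45 mm, y = 0, 8 mm above the bench.
- start_top (a point): Centre of the top of the green start button (32 mm across), on top of the curing unit at station x = 162, y = -35 mm. Pressed straight down.
- start (a joint): Travel of the start button, m: 0 out, 0.006 fully down. A spring brings it back; fully down takes about 5 N.
- liquid: Loose small bottle, 38 mm across, 75 mm tall, standing on the bench to the right of the lane; origin at the centre of its underside. Leave it alone.
- dappen: Loose small amber glass, 48 mm across, 35 mm tall, on the bench to the right of the lane; origin at the centre of its underside. Leave it alone.
- die: Loose pink plaster die, 50 x 45 mm, 38 mm tall, on the bench to the left of the lane; origin at the centre of its underside. Leave it alone.
Things that resemble listed ones, but are neither listed nor needed, are in the scene too. Of the things that look like the pan, the middle-sized one is meant.

How it is judged:
By the outcome, as a careful person would: the job done as asked, in the order asked, and still so for the second after the job is handed in, with the robot touching nothing.
It also fails if it takes over 54 s, if anything falls off the work surface, if the arm or the gripper's body presses on something with over 40 N, if the wrist force passes 120 N, or if a joint passes its speed limit or range.

ROBOT

A 6-joint arm with a two-finger parallel gripper is mounted at the origin on the work surface. World frame = base frame: x ahead of the robot, y to its left, z up, the work surface at z = 0. Lengths are in m, angles in rad, forces in N, time in s.
With the tool pointing down it reaches from about 0.275 to 0.75 m from the base axis. Payload 10.2 kg.
Tool frame: the origin (TCP) lies between the finger pads; the fingertips stand 17 mm ahead of it and the grasp point (between the pads) lies 2 mm behind it; z points along the fingers, y is the line along which they close (so a half turn about z gives the same grasp; the last joint's range is limited). The gripper opens to 85 mm and grips with 20 to 120 N. Pads are 22 mm wide; open, the fingers measure 114 mm over their backs; the gripper's body (76 mm by 85 mm) begins 54 mm behind the grasp point. The pads swing forward as they close: fully open they stand 13 mm farther back than shut.
Start: joints at [-1.338, 0.313, 1.498, -0, 1.331, -0.223], TCP at [0.231, -0.471, 0.227] pointing down, gripper open.
Joint ranges: [-2.94, 2.94], [-0.97, 2.17], [0.19, 2.56], [-1.23, 4.37], [0.02, 3.11], [-2.88, 2.88]. Speed limits (rad/s): [2.39, 2.39, 3.01, 3.14, 3.14, 3.14].

INTERFACE

Orientations are given as a unit quaternion [x, y, z, w].
In Python, from plant import state, snapshot, finish_job gives the robot as it stands. The module is installed in compiled form; this text tells all that it offers.
- The arm moves only by the shell command python3 -m handwheel 'ROWS' [FORCE]. ROWS is JSON, a list of rows, each a list of 5 numbers: the opening in per cent of the stroke, from 0 (shut) to 100 (fully open), then the shift along the tool's x, y, z in units of 0.2 m (1.0 is 0.2 m), then the turn about the tool's z in units of 45 degrees (1.0 is 45 degrees). A call has 1 to 5 rows; each row is the pose to reach, as a shift and turn from the pose commanded when the call began, along the tool's axes at that moment; what a row does not reach only later rows make up. A row lasts 1/12 s, in which the tool goes at most 41.7 mm and 7.16 degrees, less where a joint would pass 70% of its speed; a pose out of reach is approached as far as the arm can. A call with a number of a shift or a turn outside -1 to 1 is refused whole. A call with a gripper value outside its range is refused whole. The fingers move at their own pace and stop on an object; FORCE is the grip in N (left out, the last holds). Time passes only in rows, so rows that repeat a pose let the fingers close. It gives the time, the measured TCP pose, the force, the opening and the grip force at its end, in the units of the state.
- state(): the state, without advancing time (a new reading comes with each control period).
- snapshot(name): name is "side" or "top"; returns a dict with "img" (420x560x3 uint8, red, green, blue), "mtx" (3x3 intrinsics, pixels), "R" (3x3) and "t" (3): a world point X has camera coordinates R X + t. Camera axes: x right, y down, z forward; pixel columns grow to the right and rows downward; lengths in m; the calibration is good to about 2 mm. A picture is of the moment at which its call begins. There is no depth.
- finish_job(): hands the job in; it is judged then, once.
The state is a dict: "time": time; "joint_pos": joint angles; "joint_velocities": joint speeds; "effort": joint torques, N m; "tcp_pos": TCP position; "tcp_rot": TCP orientation; "wrist_force": force on the tool from outside, world axes, zero at the start; "torque": the same for the moment, N m; "gripper_width": finger opening in m; "grasp_force": force on a finger pad.
Only numpy, scipy, OpenCV 4.12 (cv2) and the standard library are available. Lean on these libraries where they do the work, as an engineer would, in place of code of your own. Each camera call takes 0.05 s, during which the arm holds its last target. There are 200 camera calls.

## Working session

There is one attempt and no reset: what is moved stays moved. The work goes in short steps, Python scripts to look and compute and a shell command to move; the robot and the scene stay as the last step left them, time stands still between calls to the robot, and variables do not carry over. Pictures are saved under pics/ and viewed, at most 13 in all, crops included, and the job is handed in when it is done.

```bash
mkdir -p pics; python3 - <<'E'
from plant import state,snapshot
import cv2,numpy as np
s=state();print(s['time'],s['tcp_pos'],s['tcp_rot'],s['wrist_force'],s['gripper_width'])
for n in('top','side'):
    d=snapshot(n);cv2.imwrite(f'pics/{n}0.png',d['img'][:,:,::-1]);np.savez(f'pics/{n}0.npz',**d)
    print(n,d['mtx'].tolist(),d['R'].round(3).tolist(),d['t'])
E
```

```text
0.0 [ 0.23103146 -0.47113874  0.22669578] [ 9.74136243e-01  2.25960419e-01 -9.31747950e-06 -6.84176551e-04] [-0.88158213 -0.38055831  0.76546174] 0.08564410681894268
top [[519.8701338418167, 0.0, 276.0862665417007], [0.0, 519.8701338418167, 206.3032905229979], [0.0, 0.0, 1.0]] [[0.02, -1.0, 0.002], [-0.997, -0.02, -0.075], [0.075, -0.001, -0.997]] [-0.08180169  0.56111318  1.02782103]
side [[525.3142610723587, 0.0, 286.8762619145843], [0.0, 525.3142610723587, 195.920708454116], [0.0, 0.0, 1.0]] [[-0.867, -0.498, -0.02], [-0.359, 0.651, -0.669], [0.346, -0.573, -0.743]] [0.47294374 0.32084909 0.91020588]
```

View pics/top0.png

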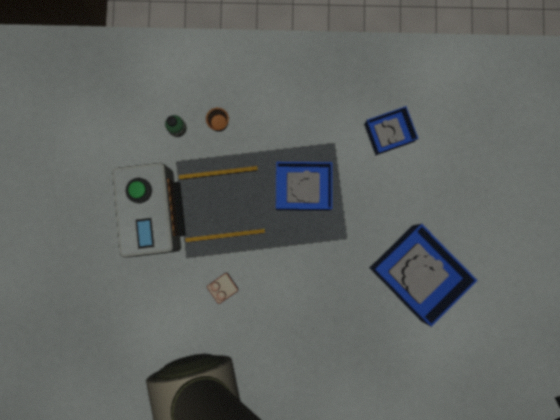

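View pics/side0.png

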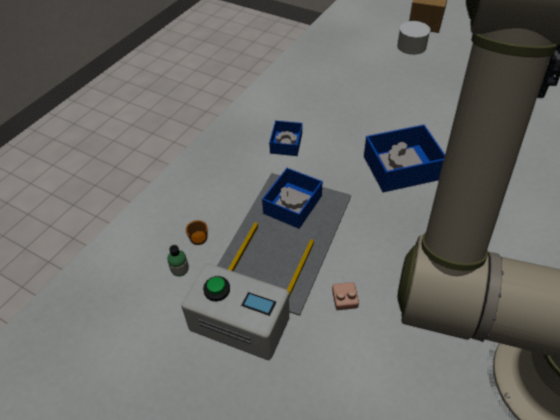

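Top view: the deck spans columns 177–347, with the middle pan at about (303,187) on the apron. The rails run along rows ~172 and ~235, the end stop is at col ~180, and the green button is at (138,190). So the lane runs towards world +y, and the station's left faces the robot. The side view confirms this layout.

```bash
cat > h.py <<'E'
import cv2,numpy as np
from plant import state,snapshot
def ray(d,uv,z):
    uv=np.atleast_2d(uv).astype(float)
    c=-d['R'].T@d['t']; v=np.c_[uv,np.ones(len(uv))]@np.linalg.inv(d['mtx']).T@d['R']
    return c+v*((z-c[2])/v[:,2])[:,None]
def proj(d,X):
    p=(np.atleast_2d(X)@d['R'].T+d['t'])@d['mtx'].T; return p[:,:2]/p[:,2:]
def blobs(d,lo,hi,amin=40):
    h=cv2.cvtColor(d['img'],cv2.COLOR_RGB2HSV); m=cv2.inRange(h,np.array(lo),np.array(hi))
    cs,_=cv2.findContours(m,cv2.RETR_EXTERNAL,cv2.CHAIN_APPROX_NONE)
    return [c[:,0,:] for c in sorted(cs,key=cv2.contourArea,reverse=True) if cv2.contourArea(c)>amin]
BLUE=((108,130,40),(128,255,255));YEL=((15,120,80),(32,255,255));GRN=((50,120,60),(85,255,255))
def rect(P): # P world Nx3 -> centre, long axis angle, size (mm,deg)
    c,s,a=cv2.minAreaRect((P[:,:2]*1000).astype(np.float32)); 
    if s[0]<s[1]: s=s[::-1];a+=90
    return np.round(c,1),np.round(s,1),round((a+180)%180,1)
E
python3 - <<'E'
from h import *
for n in('top','side'):
    d=dict(np.load(f'pics/{n}0.npz')); print(n,'cam',(-d['R'].T@d['t']).round(3))
    for nm,r,z in(('blue',BLUE,.058),('yel',YEL,.024),('grn',GRN,.11)):
        for b in blobs(d,*r): print(nm,b.mean(0).round(1),len(b),rect(ray(d,b,z)))
    
E
```

```text
top cam [ 0.484 -0.07   1.067]
blue [422.9 274.9] 223 (array([ 434.2, -359.2]), array([153.2, 129. ]), 45.1)
blue [303.6 185.3] 201 (array([ 601.9, -123.2]), array([107.8,  92.3]), 91.2)
blue [396.3 127.4] 197 (array([ 715.6, -294.1]), array([83.2, 68.7]), 110.5)
yel [224.5 235. ] 160 (array([502.8,  30.9]), array([157.6,   8.2]), 97.9)
yel [217.3 172.1] 159 (array([629.5,  49.5]), array([157.,   8.]), 98.0)
grn [136.4 189. ] 46 (array([582.8, 189.5]), array([29.8, 29.6]), 2.3)
side cam [0.21  0.548 0.9  ]
blue [410.  154.1] 300 (array([ 426.4, -340.4]), array([179. , 178.3]), 45.0)
blue [291.1 197.6] 165 (array([ 593.8, -106.2]), array([142.4, 107.3]), 91.8)
blue [285.7 137.4] 114 (array([ 700.5, -264.7]), array([115. ,  69.8]), 111.3)
yel [299.7 265.8] 109 (array([502.4,  20.9]), array([137.5,   9.1]), 97.8)
yel [242.5 246.2] 99 (array([629.5,  34.7]), array([130.8,   9.1]), 97.9)
yel [429.9   2. ] 70 (array([  632.5, -1103.7]), array([107.6,  40. ]), 27.7)
yel [197.9 236.1] 34 (array([726.5,  61.9]), array([28.2, 26.6]), 29.0)
grn [215.3 283.9] 47 (array([584.6, 180.9]), array([30.8, 28.9]), 29.2)
grn [175.7 258. ] 43 (array([680.5, 170.2]), array([25.7, 24.3]), 38.4)
```

```bash
cat >> h.py <<'E'
YAW=98.1; O=np.array([569.,20.4]); a=np.radians(YAW)
XS=np.array([np.cos(a),np.sin(a)]);YS=np.array([-XS[1],XS[0]])
def st(w): r=np.asarray(w)[:2]-O; return np.array([r@XS,r@YS]).round(1)
def world(x,y): return O+x*XS+y*YS
def go(x,y,z,ang): # station mm, tool-x heading deg rel. to station x
    from scipy.spatial.transform import Rotation as Ro
    s=state(); R=Ro.from_quat(s['tcp_rot']).as_matrix(); p=np.array(s['tcp_pos'])*1000
    d=R.T@(np.r_[world(x,y),z]-p)/200
    cur=np.degrees(np.arctan2(R[1,0],R[0,0]))-YAW
    print('t',round(s['time'],2),'tool st',st(p),p[2].round(1),'ang',cur.round(2),'F',np.round(s['wrist_force'],1),'w',round(s['gripper_width'],4))
    print('shift',d.round(3),'turn',round(((cur-ang+180)%360-180)/45,3))
def pan():
    d=snapshot('top'); cv2.imwrite('pics/last.png',d['img'][:,:,::-1])
    for b in blobs(d,*BLUE):
        c,s,g=rect(ray(d,b,.058)); print('blue',st(c),s,round(g-YAW,1))
    return d
E
python3 - <<'E'
from h import *
print(st([601.9,-123.2]),st([629.5,49.5]),st([502.8,30.9]))
# button triangulation
A=[];B=[]
for n,r in(('top',0),('side',0)):
    d=dict(np.load(f'pics/{n}0.npz')); b=blobs(d,*GRN)[0]; (u,v),_=cv2.minEnclosingCircle(b.astype(np.float32))
    P=d['mtx']@np.c_[d['R'],d['t']]; A+=[P]; B+=[[u,v]]
X=cv2.triangulatePoints(A[0],A[1],np.array(B[0]).reshape(2,1),np.array(B[1]).reshape(2,1));X=(X[:3]/X[3]).ravel()*1000;print('btn',X,st(X))
go(-147,-95,140,-90)
E
```

```text
[-146.8  -12.3] [ 20.3 -64. ] [19.7 64.1]
btn [580.88800265 185.77141016 119.60369752] [162.  -35.1]
t 0.1 tool st [-439.   403.9] 226.8 ang -71.99 F [-0.  -0.1  0.3] w 0.0855
shift [ 2.824 -0.617  0.435] turn 0.4
```

```bash
python3 -m handwheel '[[60,0.2,-0.04,0,0.15],[60,0.4,-0.09,0,0.3],[60,0.6,-0.13,0,0.4],[60,0.8,-0.17,0,0.4],[60,0.97,-0.2,0,0.4]]' 20; python3 -c "
from h import *
go(-147,-95,140,-90)"
```

```text
time: 0.52
tcp_pos: [0.389, -0.3483, 0.2271]
tcp_rot: [0.998, 0.071, -0.0, -0.0]
wrist_force: [-0.2, -0.9, -0.2]
gripper_width: 0.051
grasp_force: 0.0
t 0.52 tool st [-339.6  230.1] 227.1 ang -90.01 F [-0.2 -0.9 -0.2] w 0.051
shift [ 1.626 -0.963  0.436] turn -0.0
```

```bash
python3 -m handwheel '[[60,0.18,-0.1,0,0],[60,0.36,-0.2,0,0],[60,0.54,-0.3,0,0],[60,0.72,-0.4,0,0],[60,0.9,-0.5,0,0]]'; python3 -m handwheel '[[60,0.15,-0.1,0.1,0],[60,0.3,-0.2,0.2,0],[60,0.45,-0.3,0.3,0],[60,0.6,-0.4,0.4,0],[60,0.7,-0.45,0.4,0]]' ; python3 -c "
from h import *
go(-147,-95,35,-90)"
```

```text
time: 0.93
tcp_pos: [0.5531, -0.2239, 0.227]
tcp_rot: [0.997, 0.071, -0.0, -0.0]
wrist_force: [-0.0, -0.7, 0.0]
gripper_width: 0.0513
grasp_force: 0.0
time: 1.35
tcp_pos: [0.6776, -0.1131, 0.1418]
tcp_rot: [0.997, 0.072, -0.004, -0.002]
wrist_force: [-0.5, -0.7, -0.4]
gripper_width: 0.0512
grasp_force: 0.0
t 1.35 tool st [-147.5  -88.7] 141.8 ang -89.86 F [-0.5 -0.7 -0.4] w 0.0512
shift [ 0.035 -0.     0.534] turn 0.003
```

```bash
python3 -m handwheel '[[60,0,0,0,0],[60,0,0,0.12,0],[60,0,0,0.24,0],[60,0,0,0.36,0],[60,0,0,0.36,0]]'; python3 -c "
from h import *
go(-147,-95,35,-90)
d=pan(); cv2.imwrite('pics/c1.png',cv2.resize(d['img'][120:290,100:400,::-1],None,fx=2.5,fy=2.5))"
```

```text
time: 1.77
tcp_pos: [0.675, -0.1164, 0.07]
tcp_rot: [0.997, 0.071, -0.004, -0.002]
wrist_force: [-0.4, -0.0, -1.6]
gripper_width: 0.051
grasp_force: 0.0
t 1.77 tool st [-150.4  -85.6] 70.0 ang -90.01 F [-0.4 -0.  -1.6] w 0.051
shift [ 0.048 -0.016  0.175] turn -0.0
blue [-356.7  186.9] [153.3 129. ] -53.0
blue [-331.8 -100.9] [83.5 68.6] 12.4
blue [-187.1   17.3] [43.2 19.5] -97.4
```

View pics/c1.png

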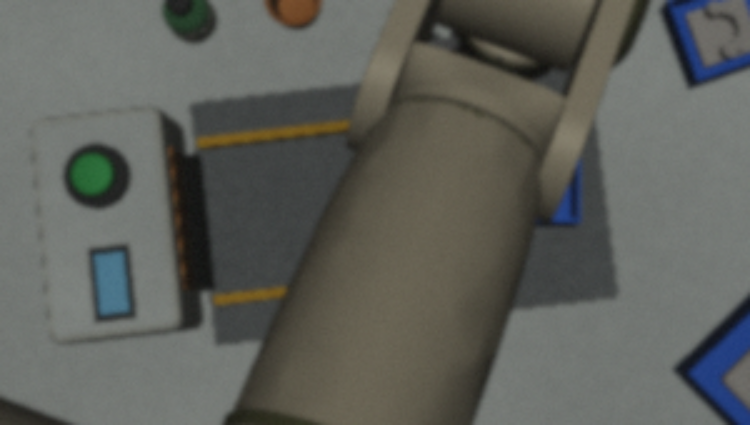

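Top crop: the arm hides the pan apart from a corner at about (570,200), and the rails and unit are clear. By the readings, the fingers stand about 10 mm off the pan's right wall, so I lower them.

```bash
python3 -m handwheel '[[60,0.01,-0.01,0.06,0],[60,0.01,-0.01,0.12,0],[60,0.01,-0.01,0.17,0],[60,0.01,-0.01,0.17,0]]'; python3 -c "
from h import *
go(-147,-57,35,-90)
d=snapshot('side'); cv2.imwrite('pics/c2.png',cv2.resize(d['img'][120:340,150:400,::-1],None,fx=2.5,fy=2.5))"
```

```text
time: 2.15
tcp_pos: [0.6783, -0.1143, 0.0389]
tcp_rot: [0.997, 0.071, -0.002, -0.001]
wrist_force: [-1.8, 0.6, -0.7]
gripper_width: 0.0513
grasp_force: 0.0
t 2.15 tool st [-148.7  -89.2] 38.9 ang -89.98 F [-1.8  0.6 -0.7] w 0.0513
shift [-0.161 -0.009  0.02 ] turn 0.0
```

View pics/c2.png

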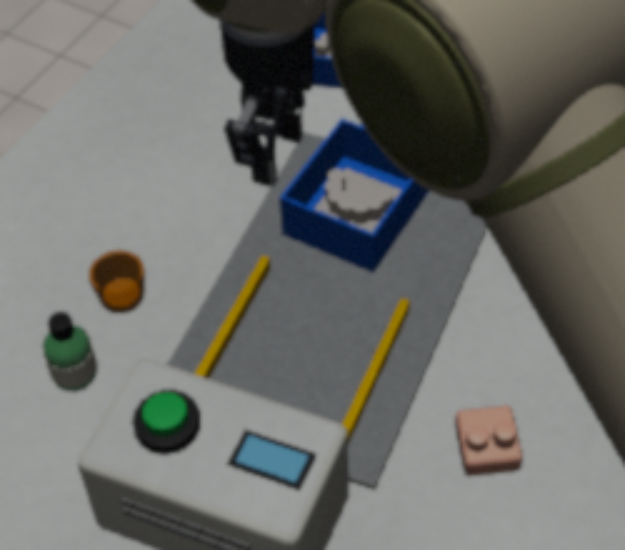

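Side crop: the fingers stand beside the pan's far wall at about (260,160), above the deck and clear of the rails (near ends at (265,260) and (405,300)). Next I push left slowly to square up the pan.

```bash
python3 -m handwheel '[[60,-0.03,0,0.01,0],[60,-0.06,0,0.015,0],[60,-0.08,0,0.015,0],[60,-0.1,0,0.015,0],[60,-0.12,0,0.015,0]]';python3 -m handwheel '[[60,-0.01,0,0,0],[60,-0.02,0,0,0],[60,-0.03,0,0,0],[60,-0.03,0,0,0]]'; python3 -c "
from h import *
go(-147,-57,35,-90)"
```

```text
time: 2.62
tcp_pos: [0.6554, -0.118, 0.0388]
tcp_rot: [0.998, 0.071, 0.0, 0.0]
wrist_force: [0.8, 2.1, 0.4]
gripper_width: 0.0513
grasp_force: 0.8
time: 2.95
tcp_pos: [0.6496, -0.1189, 0.0386]
tcp_rot: [0.997, 0.071, 0.0, 0.0]
wrist_force: [0.7, 0.5, 0.5]
gripper_width: 0.0512
grasp_force: 0.4
t 2.95 tool st [-149.3  -60.1] 38.6 ang -89.99 F [0.7 0.5 0.5] w 0.0512
shift [-0.016 -0.011  0.018] turn 0.0
```

```bash
python3 -m handwheel '[[60,-0.008,0,0,0],[60,-0.016,0,0,0],[60,-0.016,0,0,0]]';python3 -m handwheel '[[60,0.06,0,0,0],[60,0.1,0,0,0],[60,0.1,0,-0.15,0],[60,0.1,0,-0.35,0],[60,0.1,0,-0.5,0]]'; python3 -c "
from h import *
go(-235,0,140,0)"
```

```text
time: 3.2
tcp_pos: [0.6463, -0.1193, 0.0383]
tcp_rot: [0.997, 0.071, -0.0, 0.0]
wrist_force: [1.1, -0.2, -0.2]
gripper_width: 0.0507
grasp_force: 0.6
time: 3.62
tcp_pos: [0.6661, -0.1166, 0.1403]
tcp_rot: [0.997, 0.071, -0.0, 0.0]
wrist_force: [0.8, 0.1, 0.9]
gripper_width: 0.0509
grasp_force: 0.0
t 3.62 tool st [-149.3  -76.8] 140.3 ang -89.97 F [0.8 0.1 0.9] w 0.0509
shift [-0.384  0.428  0.002] turn -1.999
```

```bash
python3 -m handwheel '[[60,-0.08,0.1,0,-0.15],[60,-0.16,0.2,0,-0.3],[60,-0.24,0.3,0,-0.45],[60,-0.32,0.4,0,-0.6],[60,-0.38,0.5,0,-0.75]]';python3 -m handwheel '[[60,0,0,0,-0.15],[60,0,0,0,-0.3],[60,0,0,0,-0.45],[60,0,0,0,-0.6],[60,0,0,0,-0.75]]';python3 -m handwheel '[[60,0,0,0,-0.15],[60,0,0,0,-0.3],[60,0,0,0,-0.45],[60,0,0,0,-0.5],[60,0,0,0,-0.5]]'; python3 -c "
from h import *
d=pan(); cv2.imwrite('pics/c3.png',cv2.resize(d['img'][120:290,100:400,::-1],None,fx=2.5,fy=2.5))
go(-235,0,37,0)"
```

```text
time: 4.03
tcp_pos: [0.6037, -0.2272, 0.138]
tcp_rot: [0.933, 0.36, -0.001, -0.0]
wrist_force: [-0.2, 0.3, 0.4]
gripper_width: 0.0509
grasp_force: 0.0
time: 4.45
tcp_pos: [0.6046, -0.2263, 0.1378]
tcp_rot: [0.788, 0.615, -0.001, -0.001]
wrist_force: [0.9, 0.4, 0.2]
gripper_width: 0.0515
grasp_force: 0.0
time: 4.87
tcp_pos: [0.6047, -0.2262, 0.1379]
tcp_rot: [0.655, 0.756, -0.0, -0.001]
wrist_force: [0.1, -0.3, 0.0]
gripper_width: 0.0514
grasp_force: 0.0
blue [-359.1  189.9] [145.7 128.9] -53.0
blue [-150.9    1.1] [109.5  93.4] -1.3
t 4.92 tool st [-249.2   -0.7] 137.9 ang -0.05 F [ 0.2  0.2 -0.3] w 0.0515
shift [ 0.071 -0.003  0.505] turn -0.001
```

View pics/c3.png

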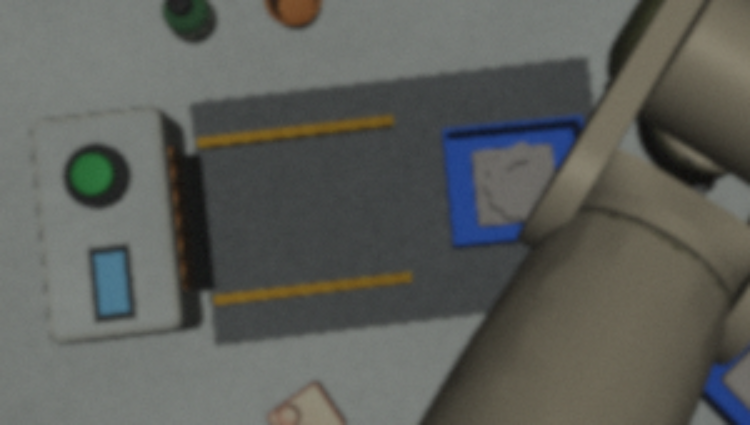

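Top crop: the pan is now squared and centred (about (515,183), clear of the rails). I lower behind it and push down the lane.

```bash
python3 -m handwheel '[[60,0,-0.003,0.15,0],[60,0,-0.003,0.3,0],[60,0,-0.003,0.4,0],[60,0,-0.003,0.5,0],[60,0,-0.003,0.5,0]]';python3 -m handwheel '[[60,0.06,0,0,0],[60,0.1,0,0,0],[60,0.13,0,0,0],[60,0.16,0,0,0],[60,0.19,0,0,0]]';python3 -m handwheel '[[60,0.03,0,0,0],[60,0.06,0,0,0],[60,0.09,0,0,0],[60,0.12,0,0,0],[60,0.15,0,0,0]]'; python3 -c "
from h import *
d=pan()
go(-21,0,37,0)"
```

```text
time: 5.33
tcp_pos: [0.6024, -0.2252, 0.034]
tcp_rot: [0.656, 0.755, -0.001, -0.004]
wrist_force: [-1.0, -0.8, -0.7]
gripper_width: 0.051
grasp_force: 0.0
time: 5.75
tcp_pos: [0.5998, -0.1884, 0.0397]
tcp_rot: [0.655, 0.755, 0.0, 0.002]
wrist_force: [0.6, -2.1, 1.1]
gripper_width: 0.0512
grasp_force: 1.3
time: 6.17
tcp_pos: [0.5949, -0.1584, 0.0383]
tcp_rot: [0.655, 0.755, -0.0, 0.0]
wrist_force: [1.1, -2.5, 1.6]
gripper_width: 0.0513
grasp_force: 1.4
blue [-356.8  186.8] [153.3 128.7] -53.0
blue [-331.8 -100.8] [83.2 68.7] 12.7
blue [-71.4 -11.8] [102.4  47.2] 56.6
t 6.22 tool st [-179.5   -0.4] 38.2 ang 0.05 F [ 0.  -0.7 -0.4] w 0.0513
shift [ 0.792 -0.001  0.007] turn 0.001
```

```bash
python3 -c "
import cv2
i=cv2.imread('pics/last.png');cv2.imwrite('pics/c4.png',cv2.resize(i[140:270,160:340],None,fx=4,fy=4))"
```

```text
(no output)
```

View pics/c4.png

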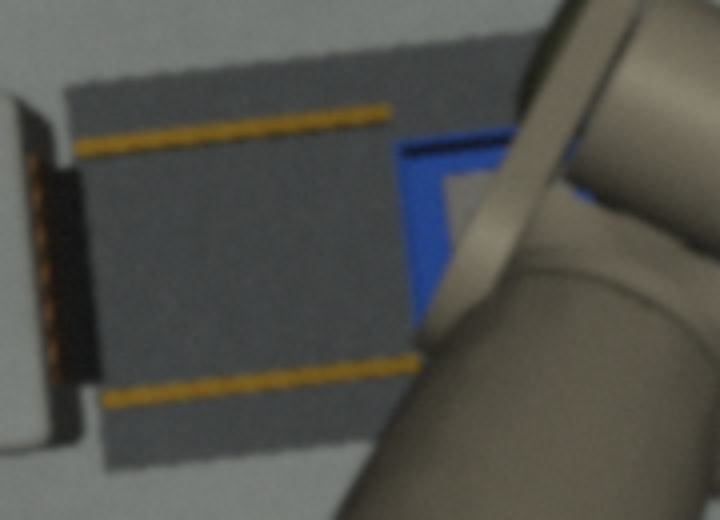

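The crop shows the pan's right front corner at about (397,140), square with the lane and just inside the rail mouth. I'll measure its front edge.

```bash
cat >> h.py <<'E'
def front(d):
    h=cv2.cvtColor(d['img'],cv2.COLOR_RGB2HSV);m=cv2.inRange(h,np.array((108,100,30)),np.array((128,255,255)));m[:,350:]=0;m[:140]=0
    # front edge: leftmost blue per row ; right edge: topmost blue per col
    f=[(np.flatnonzero(m[r])[0],r) for r in range(m.shape[0]) if (m[r]>0).sum()>4]
    c=[(k,np.flatnonzero(m[:,k])[0]) for k in range(m.shape[1]) if (m[:,k]>0).sum()>4]
    for n,p,ax in(('front',f,0),('right',c,1)):
        S=np.array([st(w*1000) for w in ray(d,p,.058)]);v=S[:,ax];md=np.median(v);k=abs(v-md)<4
        q=np.polyfit(S[k,1-ax],v[k],1);print(n,'med',md,'slope deg',np.degrees(q[0]).round(1),'range',S[k,1-ax].min(),S[k,1-ax].max())
E
python3 -c "
from h import *
d=snapshot('top');front(d)"
```

```text
front med -58.4 slope deg 0.3 range -43.4 33.2
right med -43.5 slope deg 0.7 range -112.0 -58.7
```

```bash
python3 -m handwheel '[[60,0.03,0,0,0],[60,0.06,0,0,0],[60,0.09,0,0,0],[60,0.12,0,0,0],[60,0.15,0,0,0]]' ;python3 -m handwheel '[[60,0.03,0,0,0],[60,0.06,0,0,0],[60,0.09,0,0,0],[60,0.12,0,0,0],[60,0.15,0,0,0]]' |grep -A2 tcp_rot; python3 -c "
from h import *
d=snapshot('top');front(d)
go(-21,0,37,0)"
```

```text
time: 6.68
tcp_pos: [0.5905, -0.1284, 0.0381]
tcp_rot: [0.655, 0.755, -0.0, -0.0]
wrist_force: [1.0, -0.7, -1.4]
gripper_width: 0.0512
grasp_force: 0.7
tcp_rot: [0.655, 0.755, 0.0, 0.0]
wrist_force: [-0.1, -0.9, -0.5]
gripper_width: 0.0516
front med -0.5 slope deg 1.4 range -44.4 8.5
right med -43.6 slope deg -1.1 range -35.1 -1.7
t 7.15 tool st [-119.5   -0.4] 38.3 ang 0.05 F [-0.   2.   0.1] w 0.0511
shift [ 0.493 -0.002  0.007] turn 0.001
```

```bash
python3 -m handwheel '[[60,0.03,0,0,0],[60,0.06,0,0,0],[60,0.09,0,0,0],[60,0.12,0,0,0],[60,0.15,0,0,0]]' |grep wrist;python3 -m handwheel '[[60,0.03,0,0,0],[60,0.06,0,0,0],[60,0.09,0,0,0],[60,0.12,0,0,0],[60,0.15,0,0,0]]' |grep wrist; python3 -c "
from h import *
d=snapshot('top');front(d); cv2.imwrite('pics/c5.png',cv2.resize(d['img'][140:270,160:340,::-1],None,fx=4,fy=4))
go(-21,0,37,0)"
```

```text
wrist_force: [0.3, -2.1, 0.8]
wrist_force: [0.3, -1.9, 1.0]
front med 59.3 slope deg 1.2 range -43.8 -28.2
right med -43.1 slope deg -0.4 range 47.4 59.3
t 8.03 tool st [-59.6  -0.4] 38.3 ang 0.05 F [ 0.3  0.6 -0.3] w 0.0512
shift [ 0.193 -0.002  0.007] turn 0.001
```

View pics/c5.png

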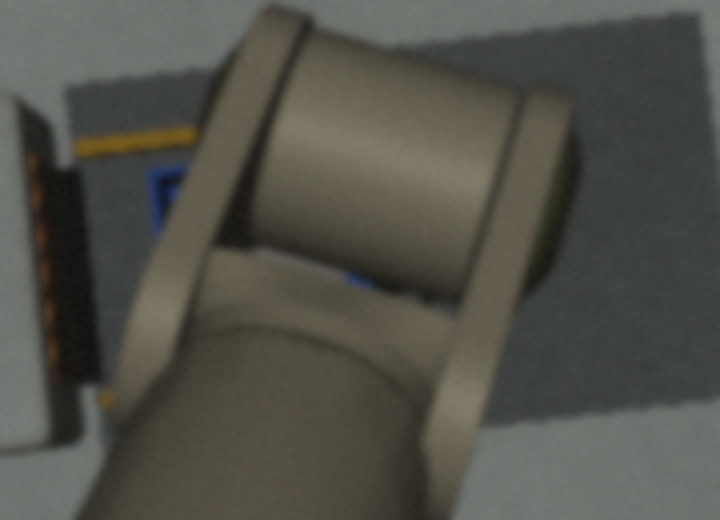

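The crop shows the pan's right front corner at about (152,172), still clear of the rail, about 40 mm from the stop.

```bash
python3 -m handwheel '[[60,0.03,0,0,0],[60,0.06,0,0,0],[60,0.09,0,0,0],[60,0.12,0,0,0],[60,0.15,0,0,0]]' |grep wrist;python3 -m handwheel '[[60,0.02,0,0,0],[60,0.03,0,0,0],[60,0.04,0,0,0],[60,0.05,0,0,0],[60,0.05,0,0,0]]' |grep wrist; python3 -c "
from h import *
go(-21,0,37,0)"
```

```text
wrist_force: [0.3, -1.9, 0.6]
wrist_force: [0.1, -0.8, -1.1]
t 8.87 tool st [-20.9  -0.3] 38.3 ang 0.01 F [ 0.1 -0.8 -1.1] w 0.0511
shift [-0.001 -0.002  0.006] turn 0.0
```

```bash
python3 -m handwheel '[[60,0.007,0,0,0],[60,0.014,0,0,0],[60,0.014,0,0,0]]' |grep -E 'wrist|tcp_pos';python3 -c "
from h import *
go(-21,0,37,0)
d=snapshot('top');front(d)"
```

```text
tcp_pos: [0.5722, 0.0, 0.0386]
wrist_force: [-1.1, -13.8, 1.2]
t 9.12 tool st [-20.6  -0.3] 38.6 ang 0.01 F [ -1.1 -13.8   1.2] w 0.0514
shift [-0.002 -0.002  0.008] turn 0.0
front med 5.449999999999999 slope deg -46.4 range 27.4 29.5Traceback (most recent call last):
  File "<string>", line 4, in <module>
    d=snapshot('top');front(d)
                      ~~~~~^^^
  File "h.py", line 40, in front
    S=np.array([st(w*1000) for w in ray(d,p,.058)]);v=S[:,ax];md=np.median(v);k=abs(v-md)<4
                                    ~~~^^^^^^^^^^
  File "h.py", line 5, in ray
    c=-d['R'].T@d['t']; v=np.c_[uv,np.ones(len(uv))]@np.linalg.inv(d['mtx']).T@d['R']
                          ~~~~~~~~~~~~~~~~~~~~~~~~~~^~~~~~~~~~~~~~~~~~~~~~~~~~
ValueError: matmul: Input operand 1 has a mismatch in its core dimension 0, with gufunc signature (n?,k),(k,m?)->(n?,m?) (size 3 is different from 1)
```

The reading of 13.8 N at the expected position shows the pan is against the stop. I back off straight, then rise.

```bash
python3 -m handwheel '[[60,-0.03,0,0,0],[60,-0.15,0,0,0],[60,-0.25,0,0,0],[60,-0.3,0,0,0],[60,-0.3,0,0,0]]' |grep wrist;python3 -m handwheel '[[60,0,0,-0.2,0],[60,0,0,-0.4,0],[0,0,0,-0.6,0],[0,-0.2,0,-0.75,0],[0,-0.4,0,-0.75,0]]' |grep wrist; python3 -m handwheel '[[0,-0.2,0,0,0],[0,-0.4,0,0,0],[0,-0.4,0,0,0]]' |grep wrist;python3 -c "
from h import *
d=pan()
cv2.imwrite('pics/c6.png',cv2.resize(d['img'][120:290,100:400,::-1],None,fx=2.5,fy=2.5))
go(162,-35,170,0)"
```

```text
wrist_force: [-0.4, 0.3, -0.5]
wrist_force: [0.6, -1.4, 1.5]
wrist_force: [-0.3, 0.1, 0.1]
blue [45.5  2.5] [113.9  94.7] -0.3
blue [-360.7  192. ] [140.3 128.8] -53.0
t 10.3 tool st [-2.351e+02  1.000e-01] 186.8 ang -0.18 F [-0.6  0.7 -0.2] w 0.0001
shift [1.986 0.169 0.086] turn -0.004
```

View pics/c6.png

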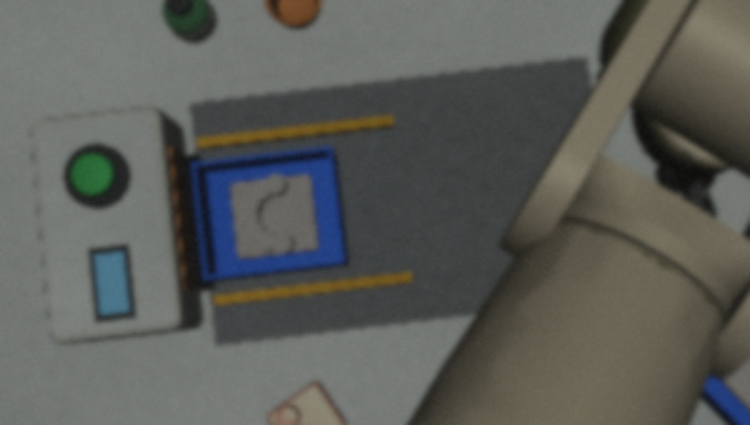

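Top crop: the pan sits against the stop, centre about (270,215), with gaps to both rails; the fit gives station (45.5, 2.5). Next, the button.

```bash
python3 -m handwheel '[[0,0.19,0.03,0,0],[0,0.38,0.06,0,0],[0,0.57,0.09,0,0],[0,0.76,0.13,0,0],[0,0.95,0.17,0,0]]' |grep wrist;python3 -m handwheel '[[0,0.19,0,0,0],[0,0.38,0,0,0],[0,0.57,0,0,0],[0,0.76,0,0,0],[0,0.95,0,0,0]]' |grep wrist; python3 -m handwheel '[[0,0.08,0,0.04,0],[0,0.08,0,0.08,0],[0,0.08,0,0.08,0]]' |grep wrist;python3 -c "
from h import *
go(162,-35,145,0)"
```

```text
wrist_force: [0.4, -0.1, -0.4]
wrist_force: [0.4, -0.2, 0.3]
wrist_force: [-0.2, -0.3, -0.6]
t 11.38 tool st [164.7 -32.8] 169.9 ang 0.18 F [-0.2 -0.3 -0.6] w 0.0002
shift [-0.014  0.011  0.125] turn 0.004
```

```bash
python3 -m handwheel '[[0,-0.014,0.011,0.05,0],[0,-0.014,0.011,0.1,0],[0,-0.014,0.011,0.125,0],[0,-0.014,0.011,0.125,0]]' |grep wrist;python3 -m handwheel '[[0,0,0,0.02,0],[0,0,0,0.04,0],[0,0,0,0.05,0],[0,0,0,0.06,0],[0,0,0,0.06,0]]' |grep wrist; python3 -c "
from h import *
go(162,-35,130,0)"
```

```text
wrist_force: [0.2, -1.0, 0.1]
wrist_force: [-0.7, -0.2, 0.4]
t 12.13 tool st [160.1 -36.4] 134.4 ang 0.01 F [-0.7 -0.2  0.4] w 0.0
shift [ 0.01  -0.007  0.022] turn 0.0
```

```bash
for k in 1; do python3 -m handwheel '[[0,0,0,0.01,0],[0,0,0,0.02,0],[0,0,0,0.02,0]]' |grep -E 'wrist|pos'; python3 -m handwheel '[[0,0,0,0.01,0],[0,0,0,0.02,0],[0,0,0,0.02,0]]' |grep -E 'wrist|pos'; done
```

```text
tcp_pos: [0.5825, 0.184, 0.1303]
wrist_force: [-0.6, 0.4, 0.0]
tcp_pos: [0.5825, 0.184, 0.1263]
wrist_force: [0.3, -0.3, -0.9]
```

```bash
python3 -m handwheel '[[0,0,0,0.01,0],[0,0,0,0.02,0],[0,0,0,0.02,0]]' |grep -E 'wrist|pos'; python3 -c "
from h import *
d=snapshot('side'); cv2.imwrite('pics/c7.png',cv2.resize(d['img'][200:350,120:320,::-1],None,fx=3.5,fy=3.5))"
```

```text
tcp_pos: [0.5824, 0.184, 0.1222]
wrist_force: [0.7, -0.1, -0.7]
```

View pics/c7.png

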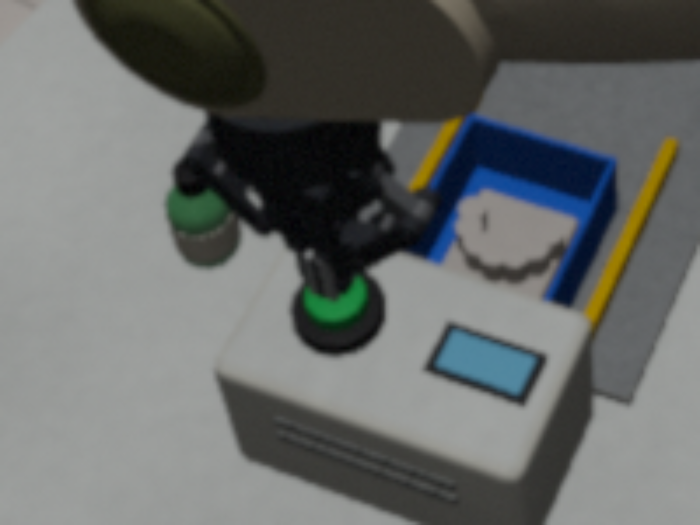

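The side crop shows the closed fingertips at about (325,290), over the centre of the green button and just above or touching it. I keep lowering in small steps.

```bash
python3 -m handwheel '[[0,0,0,0.007,0],[0,0,0,0.015,0],[0,0,0,0.015,0]]' |grep -E 'wrist|pos';python3 -m handwheel '[[0,0,0,0.007,0],[0,0,0,0.015,0],[0,0,0,0.015,0]]' |grep -E 'wrist|pos'
```

```text
tcp_pos: [0.5825, 0.184, 0.1194]
wrist_force: [-0.1, 0.3, -0.7]
tcp_pos: [0.5827, 0.184, 0.1167]
wrist_force: [0.4, 0.0, 0.6]
```

```bash
python3 -m handwheel '[[0,0,0,0.007,0],[0,0,0,0.015,0],[0,0,0,0.015,0]]' |grep -E 'wrist|pos';python3 -m handwheel '[[0,0,0,0.007,0],[0,0,0,0.015,0],[0,0,0,0.015,0]]' |grep -E 'wrist|pos'; python3 -c "
from h import *
go(162,-35,130,0)
d=snapshot('side'); cv2.imwrite('pics/c8.png',cv2.resize(d['img'][240:320,160:270,::-1],None,fx=7,fy=7,interpolation=2))"
```

```text
tcp_pos: [0.5827, 0.184, 0.1137]
wrist_force: [-1.6, -0.6, 4.1]
tcp_pos: [0.5828, 0.184, 0.1119]
wrist_force: [-4.0, -0.8, 11.8]
t 13.93 tool st [160.1 -36.7] 111.9 ang 0.02 F [-4.  -0.8 11.8] w 0.0001
shift [ 0.01  -0.009 -0.09 ] turn 0.0
```

View pics/c8.png

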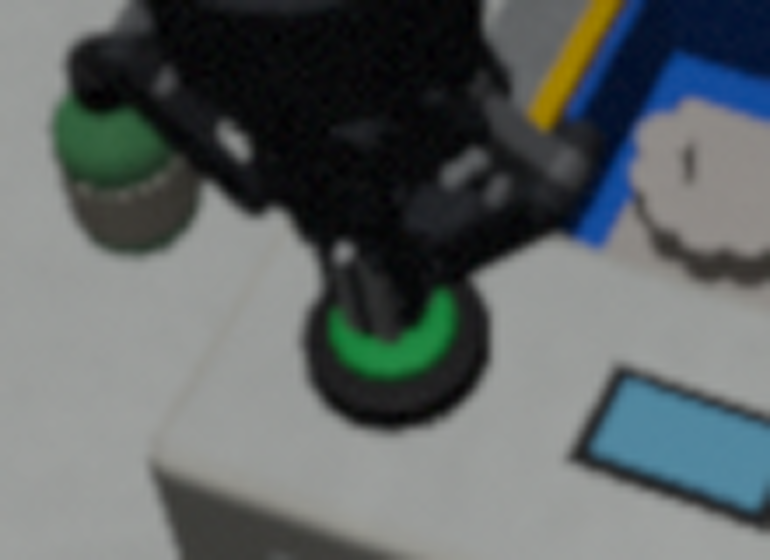

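The crop shows the fingertips on the button at about (385,330), with the button sunk near its ring. Force is rising past 5 N, so I give a small extra press and then release.

```bash
python3 -m handwheel '[[0,0,0,0.006,0],[0,0,0,0.01,0],[0,0,0,0.01,0]]' |grep -E 'wrist|pos';python3 -m handwheel '[[0,0,0,-0.05,0],[0,0,0,-0.15,0],[0,0,0,-0.3,0],[0,0,0,-0.4,0],[0,0,0,-0.4,0]]' |grep -E 'wrist|pos'
python3 -m handwheel '[[0,-0.2,0,0,0],[0,-0.4,0,0,0],[0,-0.6,0,0,0],[0,-0.8,0,0,0],[0,-1,0,0,0]]' |grep -E 'wrist|pos';python3 -m handwheel '[[0,-0.2,0,0,0],[0,-0.4,0,0,0],[0,-0.6,0,0,0],[0,-0.8,0,0,0],[0,-0.8,0,0,0]]' |grep -E 'wrist|pos'; python3 -c "
from h import *
d=pan()
for b in blobs(d,*GRN)[:1]: print(b.mean(0),rect(ray(d,b,.11)))
o=dict(np.load('pics/top0.npz'))
cv2.imwrite('pics/c9.png',np.vstack([o['img'][90:310,90:400,::-1],d['img'][90:310,90:400,::-1]]))"
```

```text
tcp_pos: [0.583, 0.1841, 0.1117]
wrist_force: [-9.3, -2.2, 23.9]
tcp_pos: [0.5841, 0.1842, 0.1929]
wrist_force: [-0.4, -0.3, 1.1]
tcp_pos: [0.6105, -0.0158, 0.1876]
wrist_force: [0.6, -0.4, 0.3]
tcp_pos: [0.6329, -0.1793, 0.1866]
wrist_force: [-0.5, 0.6, 0.2]
blue [-356.8  186.8] [153.3 128.8] -53.0
blue [45.6  2.3] [114.   94.7] 0.2
[136.41304348 189.06521739] (array([582.8, 189.5]), array([29.9, 29.6]), 2.3)
```

View pics/c9.png

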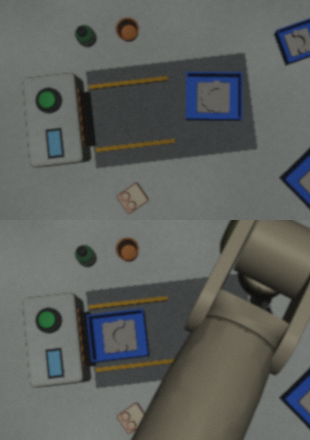

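The before/after picture shows the pan home against the stop at about (118,335). The button is back out at (48,320), and the bottle, glass and die haven't moved. The 24 N hard stop confirms the button went fully down.

```bash
python3 -c "
from plant import finish_job
print(finish_job())"
```

```text
the job is handed in; nothing more can be done
None
```

The blue case pan is up against the end stop, about 2 mm off the lane's centre line and clear of both rails. The start button was then pressed to its hard stop and let go, and the job is handed in.

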